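Back off a knurled locking ring two turns and swing the mould clamp strap aside

TASK

Release the mould clamp that has the wide knurled locking ring: with a fingertip against the knurl, stroke the ring round anticlockwise (seen from above) to loosen it by two full turns, within a quarter turn, so that it stays on its thread. Then push that clamp's flat strap with the fingertip a quarter turn anticlockwise, clear of the mould. Do not grip or lift anything, and leave the other clamp's thumb nut and the loose things on and around the mould where they are.

Things in the scene. Friction and masses are not known exactly. Their poses are not given: they have to be found in the camera images.
- clamp: The clamp to release: dark steel block 80 x 90 x 40 mm high, bolted down, with a vertical stud, 18 mm diameter, up to 96 mm. Origin under the block's centre on the bench, on the stud's axis; its +x is the way its strap points while closed (towards the mould), z up. It may stand left or right of the other clamp.
- ring_axis (a point): On the stud's axis, 67 mm above the bench: mid-height of the wide ring while tight. The ring's coarse straight knurl has 24 upright half-round ribs, 5 mm wide, 12.3 mm apart at the rim, with valleys 5 mm deep (core 84 mm diameter). A fingertip corner moved tangentially between the ribs carries the ring along. Friction about 0.1 N m.
- ring (a joint): The wide knurled locking ring, aluminium, 94 mm over the knurl, its rim from 56 to 78 mm above the bench while tight; a dark radial line on top shows its angle. Value: rad, 0 fully tight, grows anticlockwise seen from above (loosening), 6.283 a full turn; starts at 0 to 0.3. It stays where it is left and rises 4 mm per turn on its thread.
- strap (a joint): The flat steel strap under the ring, 36 mm wide, from 41 to 53 mm above the bench, overhanging the mould. Value: swing about the stud, rad, 0 closed along the clamp's +x, growing anticlockwise seen from above to a stop at 1.65; it does not swing the other way. It stays where it is left (friction about 0.12 N m). A dowel under the ring blocks it for the ring's first 1.5 turns.
- strap_tip (a point): Middle of the strap's free end, 110 mm from the stud's axis, 47 mm above the bench.
- mould: Fixed steel mould half 170 (x) x 440 (y) x 40 mm high, origin under its centre; ribbed cavities (ribs 4 mm proud); a 70 x 70 mm boss, 54 mm high, 40 mm behind its centre; two guide pillars, 20 mm diameter, 70 mm high, at its far corners. Its front face lies about 70 mm ahead of both clamps' axes.
- clamp_b: The other clamp, to be left alone: same block, stud and strap (its strap cannot move) but with a narrow tall thumb nut. Origin under its centre on the bench. The two clamps stand 240 to 270 mm apart.
- thumbnut (a joint): The narrow knurled thumb nut of the other clamp, 38 mm diameter, from 56 to 88 mm above the bench. Value: rad, 0 at the start; must stay.
- insert: Loose steel mould insert 45 x 30 x 25 mm high, standing on the mould's boss; origin under its centre.
- bush: Loose brass guide bush, 32 mm diameter, 24 mm high, on the bench on the robot's side of the gap between the clamps; origin under its centre.
- pillar: Loose upright steel pillar 20 mm diameter, 60 mm high, on the bench at the left; origin under its centre.
- paint_tin: Loose tin, 66 mm diameter, 70 mm high, on the bench at the left; origin under its centre.
- glue: Loose white bottle, 32 mm diameter, 95 mm high, on the bench at the left; origin under its centre.
- brush: Loose brush lying on the bench at the right; origin under its middle, x along it.
- stone: Loose polishing stone 100 x 13 x 13 mm lying on the bench at the right; origin under its middle, x along it.

How it is judged (in metres and radians):
On the way, in this order (a step that is already met when the one before it is completed fails the run):
1. the locking ring has been loosened by two turns (at least 1.75) with the strap still closed (value of joint ring above 11 rad and value of joint strap below 0.25 rad), for 0.2 s.
2. the strap has been swung aside (value of joint strap above 1.2 rad), for 0.2 s.
At the end, for the whole second after the job is handed in: The wide ring stands loosened by 11.0 to 14.5 rad on its joint (two turns within a quarter turn), its strap is swung more than 1.2 rad, both at rest; the thumb nut is within 0.3 rad of its start and every loose thing within 30 mm of its place (value of joint ring between 11 and 14.5 rad and value of joint strap above 1.2 rad and value of joint thumbnut below 0.3 rad and velocity of joint each of ring, strap below 0.1 rad/s and velocity of joint strap above -0.1 rad/s and distance of each of insert, bush, pillar, paint_tin, glue, brush, stone from where it was at the start of the episode below 0.03 m); the robot touches nothing.
It fails at once if the ring was backed off more than two and a half turns (value of joint ring above 15.9 rad).
It fails at once if the other clamp's thumb nut was turned (value of joint thumbnut above 0.3 rad).
It fails at once if a loose thing was lifted, carried or knocked away (distance of any of insert, bush, pillar, paint_tin, glue, brush, stone from where it was at the start of the episode above 0.03 m).
It also fails if it takes over 72 s, if anything falls off the work surface, if the arm or the gripper's body presses on something with over 40 N, if the wrist force passes 120 N, or if a joint passes its speed limit or range.

ROBOT

A 6-joint arm with a two-finger parallel gripper is mounted at the origin on the work surface. World frame = base frame: x ahead of the robot, y to its left, z up, the work surface at z = 0. Lengths are in mm, angles in rad, forces in N, time in s.
With the tool pointing down it reaches from about 275 to 750 mm from the base axis. Payload 10.2 kg.
Tool frame: the origin (TCP) lies on the front face of the gripper's body, between the roots of the fingers; the fingertips stand 73 mm ahead of it and the grasp point (between the pads) lies 54 mm ahead of it; z points along the fingers, y is the line along which they close (so a half turn about z gives the same grasp; the last joint's range is limited). The gripper opens to 85 mm and grips with 20 to 120 N. Pads are 22 mm wide; open, the fingers measure 114 mm over their backs; the gripper's body (76 mm by 85 mm) begins 54 mm behind the grasp point. The pads swing forward as they close: fully open they stand 13 mm farther back than shut.
Start: joints at [-0.223, 0.313, 1.498, -0, 1.331, -0.223], TCP at [525.006, -0.014, 303.894] pointing down, gripper open.
Joint ranges: [-2.94, 2.94], [-0.97, 2.17], [0.19, 2.56], [-1.23, 4.37], [0.02, 3.11], [-2.88, 2.88]. Speed limits (rad/s): [2.39, 2.39, 3.01, 3.14, 3.14, 3.14].

INTERFACE

Orientations are given as a unit quaternion [w, x, y, z].
In Python, from rig import * gives the robot as it stands.
- The arm moves only by the tool step_arm, never from a script. Its argument "plan" is a list of rows, each an object with "offset": the shift along the tool's x, y, z in cm, a list of three; "rot": the turn, a rotation vector about the tool's x, y, z in degrees, a list of three; "gripper": the finger opening in cm, from 0 to 8.54. In form: [{"offset": [x, y, z], "rot": [wx, wy, wz], "gripper": gripper}, ...]. A call has 1 to 12 rows; each row is the pose to reach, as a shift and turn from the pose commanded when the call began, along the tool's axes at that moment; what a row does not reach only later rows make up. A row lasts 1/10 s, in which the tool goes at most 50 mm and 8.59 degrees, less where a joint would pass 70% of its speed; a pose out of reach is approached as far as the arm can. A call with a gripper value outside its range is refused whole. The fingers move at their own pace and stop on an object; "squeeze" is the grip in N (left out, the last holds). Time passes only in rows, so rows that repeat a pose let the fingers close. It gives the time, the measured TCP pose, the force, the opening and the grip force at its end, in the units of the state.
- sense(): the state, without advancing time (a new reading comes with each control period).
- capture(name): name is "scene" or "side" or "wrist"; returns a dict with "color" (480x640x3 uint8, red, green, blue), "depth" (480x640 float32, mm along the optical axis (not along the pixel's ray), 0 where there is no reading), "vertical_fov" (degrees; the focal length in pixels is half the picture's height over the tangent of half this angle, whatever the lens; pixels are square), "cx", "cy" (the principal point, pixels), "rvec" (rotation vector, rad) and "tvec" (3), from world to camera coordinates, as OpenCV has them; the wrist camera has in their place "mount" (4x4, takes a point from camera to tool coordinates, whose origin is the TCP and whose axes are the flange's). Camera axes: x right, y down, z forward; pixel columns grow to the right and rows downward; lengths in mm; the calibration is good to about 2 mm. A picture is of the moment at which its call begins: read the wrist's pose just before it.
- finish_job(): hands the job in; it is judged then, once.
The state is a dict: "time_s": time; "joints": joint angles; "dq": joint speeds; "tau": joint torques, N m; "eef_pos": TCP position; "ee_rot": TCP orientation; "force": force on the tool from outside, world axes, zero at the start; "wrist_torque": the same for the moment, N m; "grip_width": opening from 0.0 (shut) to 1.0 (fully open); "grip_force": force on a finger pad.
Only numpy, scipy, OpenCV 4.12 (cv2) and the standard library are available. Lean on these libraries where they do the work, as an engineer would, in place of code of your own. Each camera call takes 0.05 s, during which the arm holds its last target. There are 200 camera calls.

## Working session

There is one attempt and no reset: what is moved stays moved. The work goes in short steps, Python scripts to look and compute and a tool call to move; the robot and the scene stay as the last step left them, time stands still between calls to the robot, and variables do not carry over. Pictures are saved under pics/ and viewed, at most 10 in all, crops included, and the job is handed in when it is done.

Besides the shell and the picture viewer there is one more tool, called after ">>>" as a command line: name --argument value ..., lists and objects as JSON in quotes. step_arm: Moves the arm, as the interface text tells. Its arguments: {"type":"object","properties":{"plan":{"type":"array"},"squeeze":{"type":"number"}},"required":["plan"]}

```bash
ls; mkdir -p pics
python3 - <<'E'
from rig import *
import cv2,numpy as np,pickle
s=sense();print(s)
d={n:capture(n) for n in("scene","side","wrist")}
pickle.dump((s,d),open('c0.pkl','wb'))
for n in d:
    print(n,{k:v for k,v in d[n].items() if k not in("color","depth")}, (d[n]['depth']>0).mean())
    
cv2.imwrite('pics/scene0.png',d['scene']['color'][...,::-1]);cv2.imwrite('pics/wrist0.png',d['wrist']['color'][...,::-1])
E
```

```text
pics
{'time_s': 0.0, 'joints': array([-2.23413778e-01,  3.13453096e-01,  1.49840873e+00,  1.36618777e-05,
        1.33100529e+00, -2.23366726e-01]), 'dq': array([-0.00048983,  0.00155022, -0.00052227,  0.00038113,  0.00143015,
        0.00115611]), 'tau': array([-5.78409599e-04, -4.12261176e+01, -2.59742296e+01, -3.58453699e-04,
        4.11797926e-03, -1.23038126e-05]), 'eef_pos': array([5.24843290e+02, 1.86926297e-02, 3.03344106e+02]), 'ee_rot': array([-5.42753084e-04,  7.07124423e-01,  7.07088852e-01, -3.33958459e-04]), 'force': array([ 0.74888625, -0.07618637,  0.73951284]), 'wrist_torque': array([0.00124952, 0.00940917, 0.01068464]), 'grip_force': 0.0, 'grip_width': 1.0012005679193894}
scene {'vertical_fov': 49.94256811835214, 'cx': 322.24941607598157, 'cy': 239.07436453800295, 'rvec': array([ 2.05726038,  1.68858883, -0.48889913]), 'tvec': array([-120.76347438, -449.46662007, 1514.97010869])} 0.9958040364583334
side {'vertical_fov': 44.643599579939995, 'cx': 313.6517143427568, 'cy': 234.02532420303322, 'rvec': array([-0.03010467, -2.87628888,  1.24136907]), 'tvec': array([ 559.14056106,   67.57267125, 1336.84318087])} 0.9959244791666667
wrist {'vertical_fov': 69.24049310318503, 'cx': 320.7692544490143, 'cy': 243.41145131400808, 'mount': array([[ 1.03202941e-03, -9.55853120e-01, -2.93843068e-01,
         7.44869537e+01],
       [ 9.99999365e-01,  1.11932156e-03, -1.28906382e-04,
         9.81243220e-01],
       [ 4.52120449e-04, -2.93842749e-01,  9.55853668e-01,
        -7.00095823e+01],
       [ 0.00000000e+00,  0.00000000e+00,  0.00000000e+00,
         1.00000000e+00]])} 0.9960481770833334
```

View pics/scene0.png

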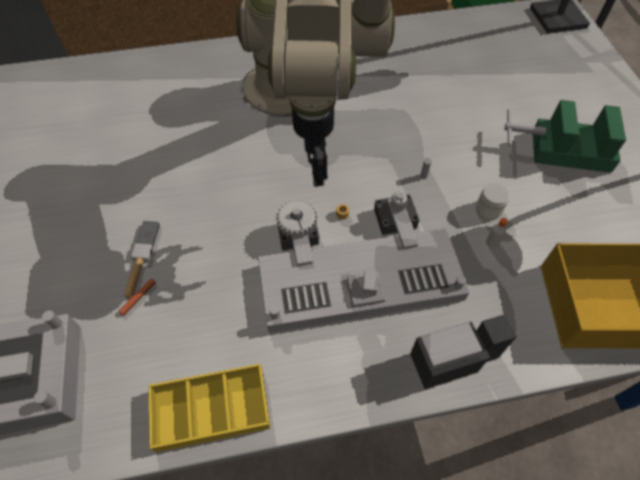

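View pics/wrist0.png

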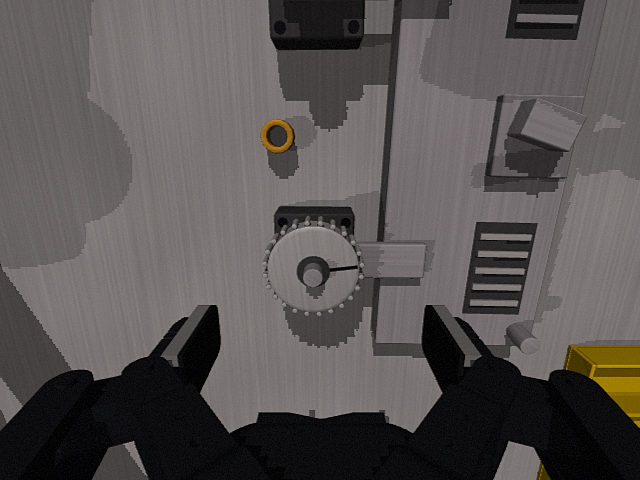

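The scene view shows the wide ring on the right-hand clamp at (297,215), with its strap pointing to the mould. In the wrist view the ring's stud top is at (313,273), the dark line points at (357,267) and the bush sits at (278,136). I'll close the gripper and measure the ring and fingertips.

>>> step_arm --plan '[{"offset":[0,0,0],"rot":[0,0,0],"gripper":0},{"offset":[0,0,0],"rot":[0,0,0],"gripper":0},{"offset":[0,0,0],"rot":[0,0,0],"gripper":0},{"offset":[0,0,0],"rot":[0,0,0],"gripper":0},{"offset":[0,0,0],"rot":[0,0,0],"gripper":0},{"offset":[0,0,0],"rot":[0,0,0],"gripper":0},{"offset":[0,0,0],"rot":[0,0,0],"gripper":0},{"offset":[0,0,0],"rot":[0,0,0],"gripper":0}]' --squeeze 30

```text
time_s: 0.95
eef_pos: [525.0, -0.0, 303.9]
ee_rot: [-0.0, 0.707, 0.707, -0.0]
force: [-0.8, 0.1, -1.0]
grip_width: -0.002
grip_force: 0.0
```

```bash
cat > h.py <<'E'
from rig import *
import cv2,numpy as np,pickle
from scipy.spatial.transform import Rotation as R
def pts(n,c,s):
    "per-pixel world points (and tool points for wrist)"
    f=240/np.tan(np.radians(c['vertical_fov']/2)); v,u=np.mgrid[:480,:640]; z=c['depth'].astype(float)
    p=np.stack([(u-c['cx'])/f*z,(v-c['cy'])/f*z,z],-1)
    if n=='wrist':
        M=c['mount']; t=p@M[:3,:3].T+M[:3,3]
        q=s['ee_rot']; r=R.from_quat([*q[1:],q[0]]).as_matrix()
        return t@r.T+s['eef_pos'],t
    r=cv2.Rodrigues(c['rvec'])[0]
    return (p-c['tvec'])@r,None
def circ(P):
    A=np.c_[2*P[:,:2],np.ones(len(P))]; x=np.linalg.lstsq(A,(P[:,:2]**2).sum(1),rcond=None)[0]
    return x[:2],np.sqrt(x[2]+x[0]**2+x[1]**2)
E
python3 - <<'E'
from h import *
s0,d0=pickle.load(open('c0.pkl','rb'))
for n in d0:
    W,_=pts(n,d0[n],s0)
    m=(W[...,2]>70)&(W[...,2]<84)&(abs(W[...,0]-500)<75)&(abs(W[...,1]+10)<150)&(W[...,0]<650)
    k,l,st,ce=cv2.connectedComponentsWithStats(m.astype(np.uint8))
    for i in range(1,k):
        if st[i,4]>60:
            Q=W[l==i]; hull=cv2.convexHull(Q[:,:2].astype(np.float32))[:,0]
            print(n,st[i],Q.min(0).round(),Q.max(0).round(),Q[:,2].mean(),cv2.minEnclosingCircle(hull), circ(hull))
W,_=pts('wrist',d0['wrist'],s0)
for u,v in[(313,273),(310,150+100),(400,262),(424,245),(424,276),(400,244),(400,276),(335,269),(355,267),(278,122),(320,40),(281,26),(386,200),(379,340)]: print(u,v,W[v,u].round(1))
s=sense();print(s['time_s'],s['eef_pos'],s['grip_width'],s['joints'])
c=capture('wrist');pickle.dump((s,c),open('c1.pkl','wb'))
W,t=pts('wrist',c,s)
m=(t[...,2]<100)&(abs(t[...,1])<40)&(c['depth']>0)
print(t[m].min(0),t[m].max(0))
for z in range(40,90,4):
    a=t[m&(abs(t[...,2]-z)<2)]
    if len(a):print(z,len(a),a.min(0).round(1),a.max(0).round(1))
cv2.imwrite('pics/wrist1.png',c['color'][...,::-1])
E
```

```text
scene [276 200  42  35 980] [474. -87.  70.] [569.   6.  84.] 78.62060914659446 ((521.9307861328125, -40.77286911010742), 48.04109573364258) (array([521.6650839 , -40.50602824]), np.float64(46.860485588960536))
side [311 218  42  31 870] [471. -87.  70.] [564.   8.  84.] 78.34529872792092 ((517.0972290039062, -39.404903411865234), 48.97653579711914) (array([517.44574866, -39.29919428]), np.float64(47.2042767019387))
wrist [ 262  219  102   97 6605] [472. -88.  70.] [564.   5.  84.] 79.27412072267038 ((518.2679443359375, -41.903507232666016), 46.917476654052734) (array([518.20700437, -41.74640618]), np.float64(46.646702472179676))
313 273 [518.9 -36.8  97. ]
310 250 [516.  -21.7  80.3]
400 262 [602.9 -42.6  53.7]
424 245 [625.8 -26.   50.8]
424 276 [631.8 -62.6  40.9]
400 244 [602.5 -25.2  50.4]
400 276 [604.4 -58.1  51.7]
335 269 [538.4 -40.2  78.9]
355 267 [556.4 -37.8  79.9]
278 122 [484.7  87.8  23.9]
320 40 [524.6 154.   35.9]
281 26 [491.9 163.2  41.1]
386 200 [588.5  15.9  39.3]
379 340 [ 589.3 -138.4   40.3]
0.95 [ 5.24988226e+02 -1.45616383e-02  3.03860508e+02] -0.0016600369487234014 [-2.23404173e-01  3.12912099e-01  1.49777290e+00 -1.58250977e-05
  1.33097946e+00 -2.23391045e-01]
[-13.71741668 -39.9998408  -26.36815151] [20.59732798 39.99944914 69.68063003]
40 244 [  5.8 -12.7  38. ] [11.2 14.5 42. ]
44 389 [  5.4 -12.7  42. ] [11.2 14.4 46. ]
48 362 [  5.4 -12.7  46. ] [11.1 14.6 50. ]
52 343 [  5.4 -12.7  50. ] [11.1 14.3 54. ]
56 305 [  5.4 -12.6  54. ] [11.  14.4 58. ]
60 280 [  5.7 -12.6  58. ] [11.1 14.3 62. ]
64 232 [  5.7 -12.1  62. ] [11.  13.8 66. ]
68 97 [ 5.7 -9.8 66. ] [10.7 12.3 69.7]
```

View pics/wrist1.png

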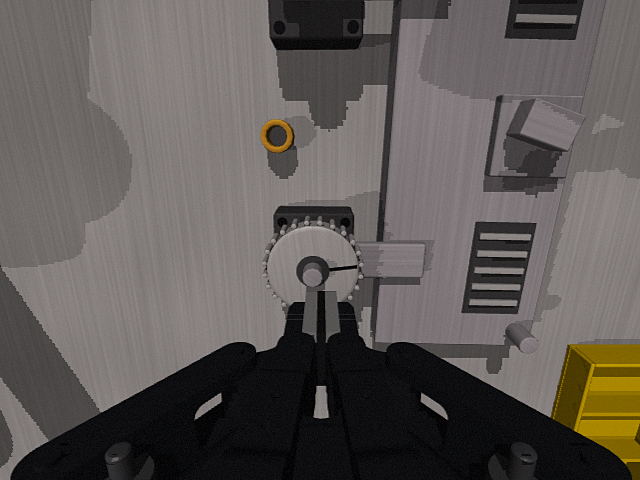

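Run:
```python
from h import *
s,c=pickle.load(open('c1.pkl','rb'))
W,t=pts('wrist',c,s)
for z in (50,58,64,67,69):
    a=t[(abs(t[...,2]-z)<1)&(abs(t[...,1])<40)]
    o=np.argsort(a[:,1]); print(z,[(round(y,1),round(x,1)) for x,y,_ in a[o]][::4])
for u,v in((320,285),(320,292),(320,300),(308,292),(333,292),(308,300),(308,310)):print(u,v,t[v,u].round(1),c['color'][v,u])
i=c['color'][230:350,250:390]; cv2.imwrite('pics/crop1.png',cv2.resize(i,(700,600),interpolation=cv2.INTER_NEAREST)[...,::-1])
```

```text
50 [(np.float64(-12.5), np.float64(6.2)), (np.float64(-11.8), np.float64(6.1)), (np.float64(-10.9), np.float64(6.1)), (np.float64(-10.6), np.float64(5.6)), (np.float64(-9.8), np.float64(6.0)), (np.float64(-9.0), np.float64(6.1)), (np.float64(-8.6), np.float64(6.6)), (np.float64(-7.9), np.float64(6.2)), (np.float64(-7.4), np.float64(6.0)), (np.float64(-6.3), np.float64(6.3)), (np.float64(-5.1), np.float64(10.1)), (np.float64(-4.3), np.float64(10.5)), (np.float64(-3.9), np.float64(9.8)), (np.float64(-3.1), np.float64(10.5)), (np.float64(-2.4), np.float64(10.1)), (np.float64(-1.6), np.float64(10.1)), (np.float64(-1.2), np.float64(10.5)), (np.float64(-0.5), np.float64(9.8)), (np.float64(0.3), np.float64(10.0)), (np.float64(0.7), np.float64(10.4)), (np.float64(1.5), np.float64(10.9)), (np.float64(1.5), np.float64(11.0)), (np.float64(2.2), np.float64(10.2)), (np.float64(2.6), np.float64(10.5)), (np.float64(3.4), np.float64(10.2)), (np.float64(3.8), np.float64(10.4)), (np.float64(4.5), np.float64(10.3)), (np.float64(4.9), np.float64(10.6)), (np.float64(5.7), np.float64(10.3)), (np.float64(6
[... 3525 characters left out ...]
(np.float64(5.4), np.float64(10.3)), (np.float64(6.3), np.float64(10.2)), (np.float64(7.1), np.float64(10.0))]
69 [(np.float64(-5.4), np.float64(10.2)), (np.float64(-4.1), np.float64(9.9)), (np.float64(-2.0), np.float64(10.0)), (np.float64(-0.2), np.float64(10.1)), (np.float64(1.1), np.float64(10.0)), (np.float64(2.0), np.float64(9.9)), (np.float64(3.7), np.float64(10.2)), (np.float64(5.5), np.float64(10.0)), (np.float64(7.2), np.float64(9.7))]
320 285 [-56.2   0.3 224.8] [48 45 46]
320 292 [10.   0.7 68.1] [6 3 4]
320 300 [10.8  0.7 58.6] [23 20 20]
308 292 [10.4 -4.5 67.1] [89 88 84]
333 292 [10.2  6.3 67.6] [88 86 86]
308 300 [10.1 -4.3 60. ] [85 82 82]
308 310 [10.3 -3.9 51. ] [85 83 83]
```

View pics/crop1.png

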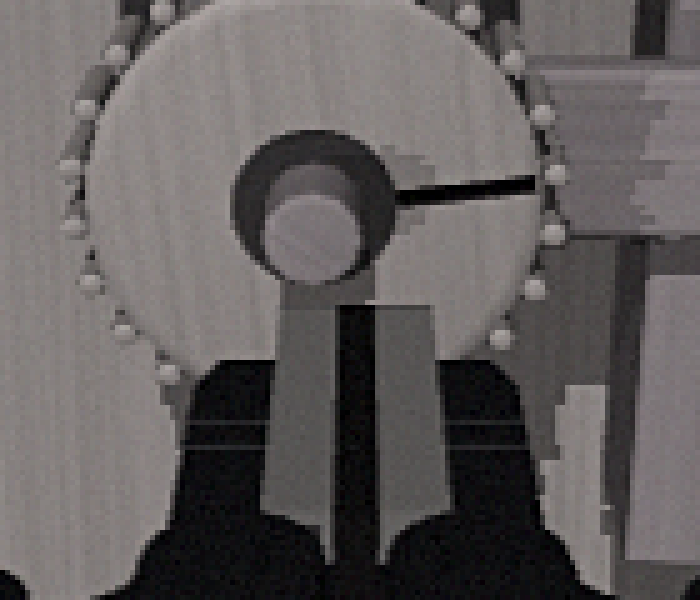

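Run:
```python
from h import *
s,d=pickle.load(open('c0.pkl','rb')); c=d['wrist']
W,t=pts('wrist',c,s)
m=(t[...,2]<90)&(c['depth']>0)
for z in (44,48,52,56,58,60,62,64):
    a=t[m&(abs(t[...,2]-z)<1)]
    for sg in(-1,1):
        b=a[(a[:,1]*sg>0)]
        if len(b):
            p=b[b[:,0]>8.5]
            print(z,sg,b.min(0).round(1),b.max(0).round(1),'pad y', (p[:,1].min().round(1),p[:,1].max().round(1)) if len(p) else '')
```

```text
44 -1 [-12.1 -55.3  43. ] [ 10.9 -41.4  45. ] pad y (np.float64(-48.5), np.float64(-41.6))
44 1 [-11.3  43.1  43. ] [11.1 57.1 45. ] pad y (np.float64(43.3), np.float64(50.2))
48 -1 [-11.8 -55.6  47. ] [ 10.8 -41.3  49. ] pad y (np.float64(-48.7), np.float64(-41.6))
48 1 [-11.8  43.3  47. ] [11.  57.2 49. ] pad y (np.float64(43.4), np.float64(50.0))
52 -1 [-12.2 -54.2  51. ] [ 10.8 -41.4  53. ] pad y (np.float64(-48.4), np.float64(-41.6))
52 1 [-12.1  43.1  51. ] [11.1 55.9 53. ] pad y (np.float64(43.4), np.float64(50.1))
56 -1 [-11.7 -48.   55.1] [ 10.3 -41.4  57. ] pad y (np.float64(-48.0), np.float64(-41.9))
56 1 [-11.1  43.2  55. ] [10.4 49.4 57. ] pad y (np.float64(43.4), np.float64(49.4))
58 -1 [-11.8 -42.4  57. ] [  9.  -41.5  59. ] pad y (np.float64(-42.0), np.float64(-41.8))
58 1 [-11.3  43.2  57. ] [ 8.5 44.  58.9] pad y (np.float64(43.5), np.float64(43.5))
60 -1 [ -8.8 -42.1  59.1] [  5.9 -41.7  60.3] pad y 
60 1 [-9.5 43.5 59. ] [ 6.3 43.9 59.9] pad y
```

>>> step_arm --plan '[{"offset":[0,0,0.5],"rot":[0,0,8],"gripper":8.5},{"offset":[0,0,1],"rot":[0,0,16],"gripper":8.5},{"offset":[0,0,1.5],"rot":[0,0,24],"gripper":8.5},{"offset":[0,0,2],"rot":[0,0,32],"gripper":8.5},{"offset":[0,0,2.5],"rot":[0,0,40],"gripper":8.5},{"offset":[0,0,3],"rot":[0,0,48],"gripper":8.5},{"offset":[0,0,3.5],"rot":[0,0,56],"gripper":8.5},{"offset":[0,0,4],"rot":[0,0,64],"gripper":8.5},{"offset":[0,0,4],"rot":[0,0,72],"gripper":8.5},{"offset":[0,0,4],"rot":[0,0,80],"gripper":8.5},{"offset":[0,0,4],"rot":[0,0,88],"gripper":8.5},{"offset":[0,0,4],"rot":[0,0,90],"gripper":8.5}]'

```text
time_s: 2.2
eef_pos: [525.0, -0.0, 263.9]
ee_rot: [-0.0, 1.0, -0.002, 0.0]
force: [-0.2, 0.5, 0.5]
grip_width: 0.998
grip_force: 0.0
```

>>> step_arm --plan '[{"offset":[0,0,0],"rot":[0,0,8],"gripper":8.5},{"offset":[0,0,0],"rot":[0,0,16],"gripper":8.5},{"offset":[0,0,0],"rot":[0,0,24],"gripper":8.5},{"offset":[0,0,0],"rot":[0,0,32],"gripper":8.5},{"offset":[0,0,0],"rot":[0,0,40],"gripper":8.5},{"offset":[0,0,0],"rot":[0,0,48],"gripper":8.5},{"offset":[0,0,0],"rot":[0,0,55],"gripper":8.5},{"offset":[0,0,0],"rot":[0,0,55],"gripper":8.5}]'

```text
time_s: 3.0
eef_pos: [525.0, -0.0, 263.9]
ee_rot: [-0.0, 0.887, -0.462, -0.0]
force: [0.3, 0.1, 0.6]
grip_width: 0.999
grip_force: 0.0
```

Run:
```python
from h import *
s=sense();c=capture('wrist');pickle.dump((s,c),open('c2.pkl','wb'))
print(s['joints'].round(3),s['eef_pos'])
W,t=pts('wrist',c,s)
x=R.from_quat([*s['ee_rot'][1:],s['ee_rot'][0]]).as_matrix()[:,0];print('alpha',np.degrees(np.arctan2(x[1],x[0])))
m=((W[...,2]>70)&(W[...,2]<84)&(np.hypot(W[...,0]-518,W[...,1]+41)<53)).astype(np.uint8)
k,l,st,ce=cv2.connectedComponentsWithStats(m);i=1+st[1:,4].argmax();Q=W[l==i]
h=cv2.convexHull(Q[:,:2].astype(np.float32))[:,0];print(st[i],cv2.minEnclosingCircle(h),circ(h),Q[:,2].mean())
q=t[(t[...,2]<62)&(t[...,2]>40)&(abs(t[...,0])<13)];print('fingers',q.min(0),q.max(0))
```

```text
[-0.223  0.347  1.558  0.     1.236  2.308] [ 5.25009531e+02 -3.22022696e-03  2.63909881e+02]
alpha -55.05738417047355
[  298   134   127   126 10340] ((518.39306640625, -42.14505386352539), 46.99932098388672) (array([518.57551152, -42.10557397]), np.float64(46.70093606712059)) 79.69479731090715
fingers [-10.56980132 -56.79743039  40.00355959] [12.94970852 55.97692586 60.66439827]
```

```bash
cat > plan.py <<'E'
import numpy as np
C=np.array([518.4,-42.0])
def pose(phi,rho,z=121,a=35,p=(11,-42.5)):
    al=phi+180+a; r=np.radians
    u=np.array([np.cos(r(al)),np.sin(r(al))]); v=np.array([u[1],-u[0]])
    return np.array([*(C+rho*np.array([np.cos(r(phi)),np.sin(r(phi))])-p[0]*u-p[1]*v),z]),al
def rows(start,targets):
    "start=(pos,alpha); targets list of (pos,alpha) -> rows in tool cm/deg"
    p0,a0=start;u=np.array([np.cos(np.radians(a0)),np.sin(np.radians(a0))]);v=np.array([u[1],-u[0]])
    for p,al in targets:
        d=p-p0; rz=-((al-a0+180)%360-180)
        print([round(float(x)/10,2) for x in(d[:2]@u,d[:2]@v,-d[2])],round(rz,1))
E
python3 - <<'E'
from plan import *
s=(np.array([525,0,263.9]),-55)
print('approach');rows(s,[pose(-270,62,264),pose(-270,62)])
print('A');rows(pose(-270,62),[pose(p,r) for p,r in [(-270,52),(-264,48),(-258,45)]+[(-258+8*k,43.5) for k in range(1,10)]])
f=-186
for n in('B','C'):
    print(n);rows(pose(f,43.5),[pose(f+8*k,43.5) for k in range(1,13)])
    f+=96
E
```

```text
approach
[-3.12, 3.64, -0.01] 0
[-3.12, 3.64, 14.29] 0
A
[0.82, 0.57, -0.0] 0
[1.33, 1.32, -0.0] -6
[1.84, 1.93, -0.0] -12
[2.4, 2.55, -0.0] -20
[2.89, 3.04, -0.0] -28
[3.44, 3.47, -0.0] -36
[4.04, 3.81, -0.0] -44
[4.69, 4.06, -0.0] -52
[5.37, 4.22, -0.0] -60
[6.06, 4.29, -0.0] -68
[6.75, 4.26, -0.0] -76
[7.44, 4.13, -0.0] -84
B
[0.29, 0.63, -0.0] -8
[0.66, 1.22, -0.0] -16
[1.12, 1.75, -0.0] -24
[1.64, 2.2, -0.0] -32
[2.22, 2.59, -0.0] -40
[2.85, 2.88, -0.0] -48
[3.51, 3.09, -0.0] -56
[4.2, 3.21, -0.0] -64
[4.89, 3.22, -0.0] -72
[5.58, 3.14, -0.0] -80
[6.25, 2.97, -0.0] -88
[6.9, 2.7, -0.0] -96
C
[0.29, 0.63, -0.0] -8
[0.66, 1.22, -0.0] -16
[1.12, 1.75, -0.0] -24
[1.64, 2.2, -0.0] -32
[2.22, 2.59, -0.0] -40
[2.85, 2.88, -0.0] -48
[3.51, 3.09, -0.0] -56
[4.2, 3.21, -0.0] -64
[4.89, 3.22, -0.0] -72
[5.58, 3.14, -0.0] -80
[6.25, 2.97, -0.0] -88
[6.9, 2.7, -0.0] -96
```

>>> step_arm --plan '[{"offset":[-3.1,3.6,2],"rot":[0,0,0],"gripper":8.5},{"offset":[-3.1,3.6,6],"rot":[0,0,0],"gripper":8.5},{"offset":[-3.1,3.6,10],"rot":[0,0,0],"gripper":8.5},{"offset":[-3.12,3.64,13],"rot":[0,0,0],"gripper":8.5},{"offset":[-3.12,3.64,14.29],"rot":[0,0,0],"gripper":8.5},{"offset":[-3.12,3.64,14.29],"rot":[0,0,0],"gripper":8.5}]'

```text
time_s: 3.65
eef_pos: [476.6, 4.8, 119.5]
ee_rot: [0.0, 0.888, -0.461, -0.002]
force: [-0.1, 0.9, 0.9]
grip_width: 0.993
grip_force: 0.0
```

>>> step_arm --plan '[{"offset":[0.82,0.57,0],"rot":[0,0,0],"gripper":8.5},{"offset":[1.33,1.32,0],"rot":[0,0,-6],"gripper":8.5},{"offset":[1.84,1.93,0],"rot":[0,0,-12],"gripper":8.5},{"offset":[2.4,2.55,0],"rot":[0,0,-20],"gripper":8.5}]'

```text
time_s: 4.05
eef_pos: [469.6, -28.1, 122.0]
ee_rot: [-0.002, 0.955, -0.297, -0.001]
force: [-5.6, 26.3, 6.7]
grip_width: 0.993
grip_force: 8.9
```

Run:
```python
from h import *
s=sense();print(s['eef_pos'],s['force'],s['wrist_torque'],s['joints'].round(2))
c=capture('wrist');pickle.dump((s,c),open('c3.pkl','wb'))
cv2.imwrite('pics/wrist3.png',c['color'][...,::-1])
```

```text
[469.57557249 -28.12202572 122.03274595] [-5.61669798 26.34202487  6.73602593] [4.00517105 0.58252616 0.99331575] [-0.31  0.44  1.86  0.01  0.84  1.86]
```

View pics/wrist3.png

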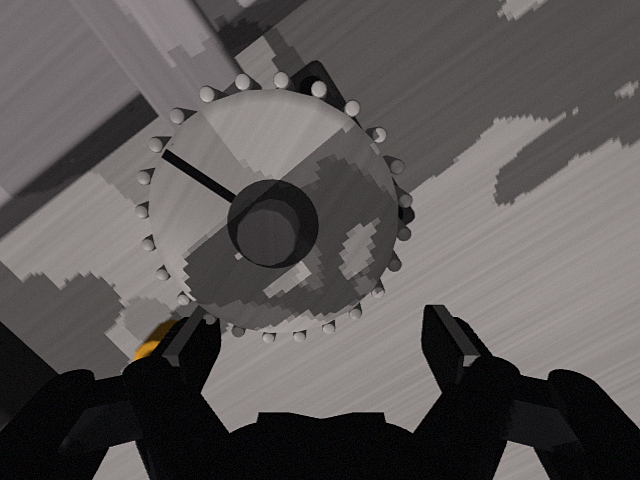

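Run:
```python
from plan import *
print(pose(-250,43.5),pose(-250,44.5))
f=-250
print('A');rows(pose(f,43.5),[pose(f+8*k,44.5) for k in range(1,13)])
```

```text
(array([470.13445273, -29.62799208, 121.        ]), -35) (array([469.79243259, -28.68829946, 121.        ]), -35)
A
[0.2, 0.59, -0.0] -8
[0.57, 1.18, -0.0] -16
[1.02, 1.73, -0.0] -24
[1.54, 2.2, -0.0] -32
[2.12, 2.6, -0.0] -40
[2.75, 2.91, -0.0] -48
[3.42, 3.13, -0.0] -56
[4.11, 3.25, -0.0] -64
[4.81, 3.28, -0.0] -72
[5.51, 3.21, -0.0] -80
[6.19, 3.05, -0.0] -88
[6.85, 2.79, -0.0] -96
```

>>> step_arm --plan '[{"offset":[0.2,0.59,0],"rot":[0,0,-8],"gripper":8.5},{"offset":[0.57,1.18,0],"rot":[0,0,-16],"gripper":8.5},{"offset":[1.02,1.73,0],"rot":[0,0,-24],"gripper":8.5},{"offset":[1.54,2.2,0],"rot":[0,0,-32],"gripper":8.5}]'

```text
time_s: 4.5
eef_pos: [469.5, -56.2, 122.0]
ee_rot: [-0.001, 1.0, -0.022, -0.001]
force: [-6.3, 8.1, 3.5]
grip_width: 0.994
grip_force: 3.8
```

```bash
cat >> h.py <<'E'
def line(C=(518.4,-42.0)):
    "dark line angle (deg) on the ring top, from wrist camera rectified by plane z"
    s=sense();c=capture('wrist');W,_=pts('wrist',c,s)
    g=c['color'].max(-1).astype(float)
    d=W[...,:2]-np.array(C);r=np.hypot(d[...,0],d[...,1]);th=np.degrees(np.arctan2(d[...,1],d[...,0]))
    m=(r>24)&(r<38)&(abs(W[...,2]-82)<9)
    b=np.round(th).astype(int)%360; q=np.full(360,np.nan)
    for k in range(360):
        v=g[m&(b==k)]
        if len(v)>5:q[k]=np.median(v)
    o=np.argsort(np.where(np.isnan(q),999,q))[:4]
    print('t',s['time_s'],'F',s['force'].round(1),'pos',s['eef_pos'].round(1),'grip',s['grip_width'].round(3),'j6',s['joints'][5].round(2),'line',o,q[o],'ztop',W[m][:,2].mean().round(1),'seen',(~np.isnan(q)).sum())
E
python3 - <<'E'
from h import *; line()
from plan import *; print(pose(-218,44.5))
E
```

```text
Traceback (most recent call last):
  File "h.py", line 28, in line
    print('t',s['time_s'],'F',s['force'].round(1),'pos',s['eef_pos'].round(1),'grip',s['grip_width'].round(3),'j6',s['joints'][5].round(2),'line',o,q[o],'ztop',W[m][:,2].mean().round(1),'seen',(~np.isnan(q)).sum())
                                                                                     ^^^^^^^^^^^^^^^^^^^^^
AttributeError: 'float' object has no attribute 'round'
```

Forces have dropped to about 10 N.

```bash
sed -i "s/s\['grip_width'\].round(3)/round(s['grip_width'],3)/" h.py
python3 - <<'E'
from h import *; line()
from plan import *; print(pose(-218,44.5))
f=-218
print('B');rows(pose(f,44.5),[pose(f+8*k,44.5) for k in range(1,13)])
E
```

```text
t 4.55 F [-4.7  4.3  1.6] pos [470.  -57.2 122. ] grip 0.996 j6 1.24 line [58 54 57 55] [13. 13. 15. 16.] ztop 80.6 seen 360
(array([470.12431844, -56.46912406, 121.        ]), -3)
B
[0.28, 0.64, -0.0] -8
[0.65, 1.24, -0.0] -16
[1.1, 1.78, -0.0] -24
[1.62, 2.26, -0.0] -32
[2.2, 2.65, -0.0] -40
[2.83, 2.96, -0.0] -48
[3.5, 3.19, -0.0] -56
[4.19, 3.31, -0.0] -64
[4.89, 3.34, -0.0] -72
[5.59, 3.27, -0.0] -80
[6.28, 3.1, -0.0] -88
[6.93, 2.84, -0.0] -96
```

>>> step_arm --plan '[{"offset":[0.28,0.64,0],"rot":[0,0,-8],"gripper":8.5},{"offset":[0.65,1.24,0],"rot":[0,0,-16],"gripper":8.5},{"offset":[1.1,1.78,0],"rot":[0,0,-24],"gripper":8.5},{"offset":[1.62,2.26,0],"rot":[0,0,-32],"gripper":8.5},{"offset":[2.2,2.65,0],"rot":[0,0,-40],"gripper":8.5},{"offset":[2.83,2.96,0],"rot":[0,0,-48],"gripper":8.5},{"offset":[3.5,3.19,0],"rot":[0,0,-56],"gripper":8.5},{"offset":[4.19,3.31,0],"rot":[0,0,-64],"gripper":8.5},{"offset":[4.89,3.34,0],"rot":[0,0,-72],"gripper":8.5},{"offset":[5.59,3.27,0],"rot":[0,0,-80],"gripper":8.5},{"offset":[6.28,3.1,0],"rot":[0,0,-88],"gripper":8.5},{"offset":[6.93,2.84,0],"rot":[0,0,-96],"gripper":8.5}]'

```text
time_s: 5.8
eef_pos: [538.2, -89.0, 122.3]
ee_rot: [0.0, 0.686, 0.728, 0.0]
force: [-2.3, 1.5, 1.1]
grip_width: 0.997
grip_force: 1.1
```

Run:
```python
from h import *; line()
from plan import *; print(pose(-122,44.5))
```

```text
t 5.8 F [-2.3  1.5  1.1] pos [538.2 -89.  122.3] grip 0.997 j6 -0.44 line [155 152 156 154] [13.  13.  14.5 15. ] ztop 81.7 seen 360
(array([537.83604349, -88.49878702, 121.        ]), 93)
```

>>> step_arm --plan '[{"offset":[0.28,0.64,0],"rot":[0,0,-8],"gripper":8.5},{"offset":[0.65,1.24,0],"rot":[0,0,-16],"gripper":8.5},{"offset":[1.1,1.78,0],"rot":[0,0,-24],"gripper":8.5},{"offset":[1.62,2.26,0],"rot":[0,0,-32],"gripper":8.5},{"offset":[2.2,2.65,0],"rot":[0,0,-40],"gripper":8.5},{"offset":[2.83,2.96,0],"rot":[0,0,-48],"gripper":8.5},{"offset":[3.5,3.19,0],"rot":[0,0,-56],"gripper":8.5},{"offset":[4.19,3.31,0],"rot":[0,0,-64],"gripper":8.5},{"offset":[4.89,3.34,0],"rot":[0,0,-72],"gripper":8.5},{"offset":[5.59,3.27,0],"rot":[0,0,-80],"gripper":8.5},{"offset":[6.28,3.1,0],"rot":[0,0,-88],"gripper":8.5},{"offset":[6.93,2.84,0],"rot":[0,0,-96],"gripper":8.5}]'

```text
time_s: 7.05
eef_pos: [563.0, -18.6, 122.3]
ee_rot: [0.001, -0.08, 0.997, -0.001]
force: [0.5, -2.9, -0.7]
grip_width: 0.996
grip_force: 1.2
```

Run:
```python
from h import *; line()
from plan import *; print(pose(-26,44.5))
print('X');f=-26;rows(pose(f,44.5),[pose(f+8*k,44.5) for k in range(1,5)]+[pose(6,52),pose(6,62)])
print('Ret');f=6;rows(pose(f,62),[pose(f-8*k,62) for k in range(1,13)])
print('In, from -266');f=-266;rows(pose(-258-20+96-84,62),[pose(p,r) for p,r in [(-266,53),(-260,49),(-254,46)]+[(-254+8*k,44.5) for k in range(1,10)]])
```

```text
t 7.05 F [ 0.5 -2.9 -0.7] pos [563.  -18.6 122.3] grip 0.996 j6 -1.97 line [231 228 229 227] [11. 13. 13. 14.] ztop 82.5 seen 360
(array([562.61244204, -17.80998244, 121.        ]), 189)
X
[0.28, 0.64, -0.0] -8
[0.65, 1.24, -0.0] -16
[1.1, 1.78, -0.0] -24
[1.62, 2.26, -0.0] -32
[0.87, 2.22, -0.0] -32
[-0.13, 2.17, -0.0] -32
Ret
[-0.04, -0.87, -0.0] 8
[0.05, -1.73, -0.0] 16
[0.25, -2.57, -0.0] 24
[0.57, -3.38, -0.0] 32
[1.0, -4.13, -0.0] 40
[1.53, -4.82, -0.0] 48
[2.15, -5.43, -0.0] 56
[2.85, -5.94, -0.0] 64
[3.61, -6.36, -0.0] 72
[4.42, -6.66, -0.0] 80
[5.27, -6.84, -0.0] 88
[6.13, -6.91, -0.0] 96
In, from -266
[0.74, 0.52, -0.0] 0
[1.24, 1.27, -0.0] -6
[1.75, 1.89, -0.0] -12
[2.3, 2.52, -0.0] -20
[2.79, 3.03, -0.0] -28
[3.34, 3.47, -0.0] -36
[3.94, 3.82, -0.0] -44
[4.6, 4.09, -0.0] -52
[5.28, 4.26, -0.0] -60
[5.98, 4.34, -0.0] -68
[6.68, 4.32, -0.0] -76
[7.37, 4.2, -0.0] -84
```

>>> step_arm --plan '[{"offset":[0.35,0.69,0],"rot":[0,0,-8],"gripper":8.5},{"offset":[0.72,1.29,0],"rot":[0,0,-16],"gripper":8.5},{"offset":[1.17,1.83,0],"rot":[0,0,-24],"gripper":8.5},{"offset":[1.69,2.31,0],"rot":[0,0,-32],"gripper":8.5},{"offset":[0.87,2.22,0],"rot":[0,0,-32],"gripper":8.5},{"offset":[-0.13,2.17,0],"rot":[0,0,-32],"gripper":8.5}]'

```text
time_s: 7.7
eef_pos: [561.5, 3.3, 121.9]
ee_rot: [0.001, -0.347, 0.938, -0.0]
force: [0.2, 0.4, 0.9]
grip_width: 0.994
grip_force: 0.0
```

Run:
```python
from h import *; line()
from plan import *; print(pose(6,62))
s,c=sense(),capture('wrist');W,t=pts('wrist',c,s)
m=((W[...,2]>74)&(W[...,2]<86)&(np.hypot(W[...,0]-518,W[...,1]+41)<53)).astype(np.uint8)
k,l,st,ce=cv2.connectedComponentsWithStats(m);i=1+st[1:,4].argmax();Q=W[l==i]
h=cv2.convexHull(Q[:,:2].astype(np.float32))[:,0];print(cv2.minEnclosingCircle(h),circ(h),Q[:,2].mean())
```

```text
t 7.7 F [0.2 0.4 0.9] pos [561.5   3.3 121.9] grip 0.994 j6 -2.48 line [251 250 249 248] [16. 17. 17. 17.] ztop 82.7 seen 360
(array([560.47965416,   3.7725712 , 121.        ]), 221)
((518.668212890625, -42.48817443847656), 47.384403228759766) (array([518.3089794 , -42.33954455]), np.float64(46.90355300054654)) 82.40395971724972
```

>>> step_arm --plan '[{"offset":[-0.04,-0.87,0],"rot":[0,0,8],"gripper":8.5},{"offset":[0.05,-1.73,0],"rot":[0,0,16],"gripper":8.5},{"offset":[0.25,-2.57,0],"rot":[0,0,24],"gripper":8.5},{"offset":[0.57,-3.38,0],"rot":[0,0,32],"gripper":8.5},{"offset":[1.0,-4.13,0],"rot":[0,0,40],"gripper":8.5},{"offset":[1.53,-4.82,0],"rot":[0,0,48],"gripper":8.5},{"offset":[2.15,-5.43,0],"rot":[0,0,56],"gripper":8.5},{"offset":[2.85,-5.94,0],"rot":[0,0,64],"gripper":8.5},{"offset":[3.61,-6.36,0],"rot":[0,0,72],"gripper":8.5},{"offset":[4.42,-6.66,0],"rot":[0,0,80],"gripper":8.5},{"offset":[5.27,-6.84,0],"rot":[0,0,88],"gripper":8.5},{"offset":[6.13,-6.91,0],"rot":[0,0,96],"gripper":8.5}]'

```text
time_s: 9.0
eef_pos: [559.5, -89.2, 121.2]
ee_rot: [0.0, 0.466, 0.885, 0.0]
force: [-0.3, -0.2, -0.1]
grip_width: 0.994
grip_force: 0.0
```

>>> step_arm --plan '[{"offset":[-0.04,-0.87,0],"rot":[0,0,8],"gripper":8.5},{"offset":[0.05,-1.73,0],"rot":[0,0,16],"gripper":8.5},{"offset":[0.25,-2.57,0],"rot":[0,0,24],"gripper":8.5},{"offset":[0.57,-3.38,0],"rot":[0,0,32],"gripper":8.5},{"offset":[1.0,-4.13,0],"rot":[0,0,40],"gripper":8.5},{"offset":[1.53,-4.82,0],"rot":[0,0,48],"gripper":8.5},{"offset":[2.15,-5.43,0],"rot":[0,0,56],"gripper":8.5},{"offset":[2.85,-5.94,0],"rot":[0,0,64],"gripper":8.5},{"offset":[3.61,-6.36,0],"rot":[0,0,72],"gripper":8.5},{"offset":[4.42,-6.66,0],"rot":[0,0,80],"gripper":8.5},{"offset":[5.27,-6.84,0],"rot":[0,0,88],"gripper":8.5},{"offset":[6.13,-6.91,0],"rot":[0,0,96],"gripper":8.5}]'

```text
time_s: 10.2
eef_pos: [467.7, -78.1, 121.3]
ee_rot: [0.0, 0.969, 0.245, 0.0]
force: [0.2, -0.2, -0.6]
grip_width: 0.996
grip_force: 0.0
```

>>> step_arm --plan '[{"offset":[-0.04,-0.87,0],"rot":[0,0,8],"gripper":8.5},{"offset":[0.05,-1.73,0],"rot":[0,0,16],"gripper":8.5},{"offset":[0.25,-2.57,0],"rot":[0,0,24],"gripper":8.5},{"offset":[0.57,-3.38,0],"rot":[0,0,32],"gripper":8.5},{"offset":[1.0,-4.13,0],"rot":[0,0,40],"gripper":8.5},{"offset":[1.53,-4.82,0],"rot":[0,0,48],"gripper":8.5},{"offset":[2.15,-5.43,0],"rot":[0,0,56],"gripper":8.5},{"offset":[2.85,-5.94,0],"rot":[0,0,64],"gripper":8.5},{"offset":[3.61,-6.36,0],"rot":[0,0,72],"gripper":8.5},{"offset":[4.42,-6.66,0],"rot":[0,0,80],"gripper":8.5},{"offset":[4.42,-6.66,0],"rot":[0,0,80],"gripper":8.5}]'

```text
time_s: 11.3
eef_pos: [474.7, 1.9, 121.2]
ee_rot: [-0.0, 0.902, -0.432, 0.0]
force: [-0.3, 0.5, -0.5]
grip_width: 0.998
grip_force: 0.0
```

Run:
```python
from h import *; line()
from plan import *; print(pose(-266,62))
print('In2');rows(pose(-266,62),[pose(p,r) for p,r in [(-266,53),(-260,49),(-254,46)]+[(-254+8*k,44) for k in range(1,10)]])
for r in(44,43.8):
    print('St');f=-182;rows(pose(f,44),[pose(f+8*k,r) for k in range(1,13)])
```

```text
t 11.3 F [-0.3  0.5 -0.5] pos [474.7   1.9 121.2] grip 0.998 j6 2.22 line [251 247 248 249] [ 9. 10. 11. 11.] ztop 82.7 seen 360
(array([474.12387096,   1.65146007, 121.        ]), -51)
In2
[0.74, 0.52, -0.0] 0
[1.24, 1.27, -0.0] -6
[1.75, 1.89, -0.0] -12
[2.35, 2.54, -0.0] -20
[2.84, 3.04, -0.0] -28
[3.39, 3.47, -0.0] -36
[3.99, 3.82, -0.0] -44
[4.64, 4.08, -0.0] -52
[5.32, 4.24, -0.0] -60
[6.02, 4.31, -0.0] -68
[6.72, 4.29, -0.0] -76
[7.4, 4.17, -0.0] -84
St
[0.29, 0.64, -0.0] -8
[0.66, 1.23, -0.0] -16
[1.11, 1.76, -0.0] -24
[1.63, 2.23, -0.0] -32
[2.21, 2.62, -0.0] -40
[2.84, 2.92, -0.0] -48
[3.5, 3.14, -0.0] -56
[4.19, 3.26, -0.0] -64
[4.89, 3.28, -0.0] -72
[5.59, 3.21, -0.0] -80
[6.27, 3.04, -0.0] -88
[6.91, 2.77, -0.0] -96
St
[0.3, 0.65, -0.0] -8
[0.68, 1.24, -0.0] -16
[1.13, 1.77, -0.0] -24
[1.65, 2.23, -0.0] -32
[2.23, 2.62, -0.0] -40
[2.86, 2.92, -0.0] -48
[3.52, 3.13, -0.0] -56
[4.21, 3.25, -0.0] -64
[4.91, 3.27, -0.0] -72
[5.6, 3.19, -0.0] -80
[6.28, 3.02, -0.0] -88
[6.92, 2.75, -0.0] -96
```

>>> step_arm --plan '[{"offset":[0.74,0.52,0],"rot":[0,0,0],"gripper":8.5},{"offset":[1.24,1.27,0],"rot":[0,0,-6],"gripper":8.5},{"offset":[1.75,1.89,0],"rot":[0,0,-12],"gripper":8.5},{"offset":[2.35,2.54,0],"rot":[0,0,-20],"gripper":8.5},{"offset":[2.84,3.04,0],"rot":[0,0,-28],"gripper":8.5},{"offset":[3.39,3.47,0],"rot":[0,0,-36],"gripper":8.5},{"offset":[3.99,3.82,0],"rot":[0,0,-44],"gripper":8.5},{"offset":[4.64,4.08,0],"rot":[0,0,-52],"gripper":8.5},{"offset":[5.32,4.24,0],"rot":[0,0,-60],"gripper":8.5},{"offset":[6.02,4.31,0],"rot":[0,0,-68],"gripper":8.5},{"offset":[6.72,4.29,0],"rot":[0,0,-76],"gripper":8.5},{"offset":[7.4,4.17,0],"rot":[0,0,-84],"gripper":8.5}]'

```text
time_s: 12.55
eef_pos: [488.1, -82.9, 121.1]
ee_rot: [-0.0, 0.958, 0.287, -0.0]
force: [-0.1, 2.7, 1.3]
grip_width: 1.0
grip_force: 1.3
```

```bash
python3 -c "from h import *; line()"
```

```text
t 12.55 F [-0.1  2.7  1.3] pos [488.1 -82.9 121.1] grip 1.0 j6 0.58 line [320 316 317 318] [11. 11. 11. 13.] ztop 83.5 seen 360
```

>>> step_arm --plan '[{"offset":[0.29,0.64,0],"rot":[0,0,-8],"gripper":8.5},{"offset":[0.66,1.23,0],"rot":[0,0,-16],"gripper":8.5},{"offset":[1.11,1.76,0],"rot":[0,0,-24],"gripper":8.5},{"offset":[1.63,2.23,0],"rot":[0,0,-32],"gripper":8.5},{"offset":[2.21,2.62,0],"rot":[0,0,-40],"gripper":8.5},{"offset":[2.84,2.92,0],"rot":[0,0,-48],"gripper":8.5},{"offset":[3.5,3.14,0],"rot":[0,0,-56],"gripper":8.5},{"offset":[4.19,3.26,0],"rot":[0,0,-64],"gripper":8.5},{"offset":[4.89,3.28,0],"rot":[0,0,-72],"gripper":8.5},{"offset":[5.59,3.21,0],"rot":[0,0,-80],"gripper":8.5},{"offset":[6.27,3.04,0],"rot":[0,0,-88],"gripper":8.5},{"offset":[6.91,2.77,0],"rot":[0,0,-96],"gripper":8.5}]'

```text
time_s: 13.8
eef_pos: [560.9, -68.3, 120.8]
ee_rot: [-0.001, 0.429, 0.903, -0.0]
force: [-2.9, -0.4, 1.6]
grip_width: 0.994
grip_force: 1.2
```

```bash
python3 -c "from h import *; line()"
```

```text
t 13.8 F [-2.9 -0.4  1.6] pos [560.9 -68.3 120.8] grip 0.994 j6 -1.01 line [54 50 51 52] [ 8.  9. 12. 13.] ztop 84.5 seen 360
```

>>> step_arm --plan '[{"offset":[0.33,0.67,0],"rot":[0,0,-8],"gripper":8.5},{"offset":[0.71,1.26,0],"rot":[0,0,-16],"gripper":8.5},{"offset":[1.16,1.79,0],"rot":[0,0,-24],"gripper":8.5},{"offset":[1.68,2.25,0],"rot":[0,0,-32],"gripper":8.5},{"offset":[2.26,2.63,0],"rot":[0,0,-40],"gripper":8.5},{"offset":[2.89,2.93,0],"rot":[0,0,-48],"gripper":8.5},{"offset":[3.55,3.13,0],"rot":[0,0,-56],"gripper":8.5},{"offset":[4.24,3.25,0],"rot":[0,0,-64],"gripper":8.5},{"offset":[4.94,3.26,0],"rot":[0,0,-72],"gripper":8.5},{"offset":[5.63,3.18,0],"rot":[0,0,-80],"gripper":8.5},{"offset":[6.3,3.0,0],"rot":[0,0,-88],"gripper":8.5},{"offset":[6.94,2.72,0],"rot":[0,0,-96],"gripper":8.5}]'

```text
time_s: 15.05
eef_pos: [539.5, 2.3, 121.8]
ee_rot: [0.002, -0.383, 0.924, -0.001]
force: [4.3, -2.3, 1.7]
grip_width: 0.992
grip_force: 2.2
```

Run:
```python
from h import *; line()
from plan import *
rows(pose(10,43.5),[pose(10,52),pose(10,62)]);print(pose(10,43.5))
```

```text
t 15.05 F [ 4.3 -2.3  1.7] pos [539.5   2.3 121.8] grip 0.992 j6 -2.57 line [148 144 145 146] [ 8. 10. 10. 12.] ztop 85.6 seen 360
[-0.7, -0.49, -0.0] 0
[-1.52, -1.06, -0.0] 0
(array([538.96527365,   3.38390852, 121.        ]), 225)
```

Run:
```python
from plan import *
rows(pose(10,43.5),[pose(10,52),pose(10,62)]+[pose(10-8*k,62) for k in range(1,11)])
```

```text
[-0.7, -0.49, -0.0] 0
[-1.52, -1.06, -0.0] 0
[-1.55, -1.93, -0.0] 8
[-1.47, -2.79, -0.0] 16
[-1.26, -3.63, -0.0] 24
[-0.94, -4.44, -0.0] 32
[-0.52, -5.2, -0.0] 40
[0.01, -5.88, -0.0] 48
[0.63, -6.49, -0.0] 56
[1.33, -7.0, -0.0] 64
[2.09, -7.42, -0.0] 72
[2.91, -7.72, -0.0] 80
```

>>> step_arm --plan '[{"offset":[-0.7,-0.49,0],"rot":[0,0,0],"gripper":8.5},{"offset":[-1.52,-1.06,0],"rot":[0,0,0],"gripper":8.5},{"offset":[-1.55,-1.93,0],"rot":[0,0,8],"gripper":8.5},{"offset":[-1.47,-2.79,0],"rot":[0,0,16],"gripper":8.5},{"offset":[-1.26,-3.63,0],"rot":[0,0,24],"gripper":8.5},{"offset":[-0.94,-4.44,0],"rot":[0,0,32],"gripper":8.5},{"offset":[-0.52,-5.2,0],"rot":[0,0,40],"gripper":8.5},{"offset":[0.01,-5.88,0],"rot":[0,0,48],"gripper":8.5},{"offset":[0.63,-6.49,0],"rot":[0,0,56],"gripper":8.5},{"offset":[1.33,-7.0,0],"rot":[0,0,64],"gripper":8.5},{"offset":[2.09,-7.42,0],"rot":[0,0,72],"gripper":8.5},{"offset":[2.91,-7.72,0],"rot":[0,0,80],"gripper":8.5}]'

```text
time_s: 16.3
eef_pos: [573.1, -72.5, 120.6]
ee_rot: [-0.001, 0.307, 0.952, 0.0]
force: [-0.5, -0.4, 0.6]
grip_width: 0.993
grip_force: 0.0
```

>>> step_arm --plan '[{"offset":[-0.04,-0.87,0],"rot":[0,0,8],"gripper":8.5},{"offset":[0.05,-1.73,0],"rot":[0,0,16],"gripper":8.5},{"offset":[0.25,-2.57,0],"rot":[0,0,24],"gripper":8.5},{"offset":[0.57,-3.38,0],"rot":[0,0,32],"gripper":8.5},{"offset":[1.0,-4.13,0],"rot":[0,0,40],"gripper":8.5},{"offset":[1.53,-4.82,0],"rot":[0,0,48],"gripper":8.5},{"offset":[2.15,-5.43,0],"rot":[0,0,56],"gripper":8.5},{"offset":[2.85,-5.94,0],"rot":[0,0,64],"gripper":8.5},{"offset":[3.61,-6.36,0],"rot":[0,0,72],"gripper":8.5},{"offset":[4.42,-6.66,0],"rot":[0,0,80],"gripper":8.5},{"offset":[5.27,-6.84,0],"rot":[0,0,88],"gripper":8.5},{"offset":[6.13,-6.91,0],"rot":[0,0,96],"gripper":8.5}]'

```text
time_s: 17.5
eef_pos: [482.9, -93.5, 120.7]
ee_rot: [-0.0, 0.913, 0.409, -0.0]
force: [-0.2, 0.5, -0.2]
grip_width: 0.997
grip_force: 0.0
```

>>> step_arm --plan '[{"offset":[-0.04,-0.87,0],"rot":[0,0,8],"gripper":8.5},{"offset":[0.05,-1.73,0],"rot":[0,0,16],"gripper":8.5},{"offset":[0.25,-2.57,0],"rot":[0,0,24],"gripper":8.5},{"offset":[0.57,-3.38,0],"rot":[0,0,32],"gripper":8.5},{"offset":[1.0,-4.13,0],"rot":[0,0,40],"gripper":8.5},{"offset":[1.53,-4.82,0],"rot":[0,0,48],"gripper":8.5},{"offset":[2.15,-5.43,0],"rot":[0,0,56],"gripper":8.5},{"offset":[2.85,-5.94,0],"rot":[0,0,64],"gripper":8.5},{"offset":[3.61,-6.36,0],"rot":[0,0,72],"gripper":8.5},{"offset":[4.42,-6.66,0],"rot":[0,0,80],"gripper":8.5},{"offset":[5.27,-6.84,0],"rot":[0,0,88],"gripper":8.5},{"offset":[6.13,-6.91,0],"rot":[0,0,96],"gripper":8.5}]'

```text
time_s: 18.7
eef_pos: [471.5, -1.5, 120.8]
ee_rot: [0.0, 0.915, -0.404, -0.001]
force: [-0.4, -0.2, -0.3]
grip_width: 0.996
grip_force: 0.0
```

Run:
```python
from h import *; line()
from plan import *
print(pose(-262,62))
```

```text
t 18.7 F [-0.4 -0.2 -0.3] pos [471.5  -1.5 120.8] grip 0.996 j6 2.15 line [149 148 146 147] [8. 8. 9. 9.] ztop 85.6 seen 360
(array([471.18675346,  -1.54341932, 121.        ]), -47)
```

>>> step_arm --plan '[{"offset":[0.74,0.52,0],"rot":[0,0,0],"gripper":8.5},{"offset":[1.24,1.27,0],"rot":[0,0,-6],"gripper":8.5},{"offset":[1.75,1.89,0],"rot":[0,0,-12],"gripper":8.5},{"offset":[2.35,2.54,0],"rot":[0,0,-20],"gripper":8.5},{"offset":[2.84,3.04,0],"rot":[0,0,-28],"gripper":8.5},{"offset":[3.39,3.47,0],"rot":[0,0,-36],"gripper":8.5},{"offset":[3.99,3.82,0],"rot":[0,0,-44],"gripper":8.5},{"offset":[4.64,4.08,0],"rot":[0,0,-52],"gripper":8.5},{"offset":[5.32,4.24,0],"rot":[0,0,-60],"gripper":8.5},{"offset":[6.02,4.31,0],"rot":[0,0,-68],"gripper":8.5},{"offset":[6.72,4.29,0],"rot":[0,0,-76],"gripper":8.5},{"offset":[7.4,4.17,0],"rot":[0,0,-84],"gripper":8.5}]'

```text
time_s: 19.95
eef_pos: [491.0, -85.2, 120.9]
ee_rot: [-0.001, 0.947, 0.32, -0.0]
force: [0.0, 3.0, 2.1]
grip_width: 0.989
grip_force: 1.2
```

```bash
python3 -c "from h import *; line()"
```

```text
t 19.95 F [0.  3.  2.1] pos [491.  -85.2 120.9] grip 0.989 j6 0.51 line [217 220 219 221] [ 9. 11. 12. 12.] ztop 86.4 seen 360
```

>>> step_arm --plan '[{"offset":[0.29,0.64,0],"rot":[0,0,-8],"gripper":8.5},{"offset":[0.66,1.23,0],"rot":[0,0,-16],"gripper":8.5},{"offset":[1.11,1.76,0],"rot":[0,0,-24],"gripper":8.5},{"offset":[1.63,2.23,0],"rot":[0,0,-32],"gripper":8.5},{"offset":[2.21,2.62,0],"rot":[0,0,-40],"gripper":8.5},{"offset":[2.84,2.92,0],"rot":[0,0,-48],"gripper":8.5},{"offset":[3.5,3.14,0],"rot":[0,0,-56],"gripper":8.5},{"offset":[4.19,3.26,0],"rot":[0,0,-64],"gripper":8.5},{"offset":[4.89,3.28,0],"rot":[0,0,-72],"gripper":8.5},{"offset":[5.59,3.21,0],"rot":[0,0,-80],"gripper":8.5},{"offset":[6.27,3.04,0],"rot":[0,0,-88],"gripper":8.5},{"offset":[6.91,2.77,0],"rot":[0,0,-96],"gripper":8.5}]'

```text
time_s: 21.2
eef_pos: [562.5, -65.5, 120.7]
ee_rot: [-0.001, 0.397, 0.918, -0.0]
force: [-2.7, -0.6, 1.4]
grip_width: 0.995
grip_force: 1.2
```

>>> step_arm --plan '[{"offset":[0.33,0.67,0],"rot":[0,0,-8],"gripper":8.5},{"offset":[0.71,1.26,0],"rot":[0,0,-16],"gripper":8.5},{"offset":[1.16,1.79,0],"rot":[0,0,-24],"gripper":8.5},{"offset":[1.68,2.25,0],"rot":[0,0,-32],"gripper":8.5},{"offset":[2.26,2.63,0],"rot":[0,0,-40],"gripper":8.5},{"offset":[2.89,2.93,0],"rot":[0,0,-48],"gripper":8.5}]'

```text
time_s: 21.8
eef_pos: [564.7, -24.9, 121.1]
ee_rot: [0.0, -0.01, 1.0, -0.001]
force: [0.2, -3.3, 1.9]
grip_width: 0.993
grip_force: 1.6
```

Run:
```python
from h import *; line()
from plan import *
print(pose(-34,43.5)); rows(pose(-34,43.5),[pose(-34,52),pose(-34,62)])
s=sense();c=capture('wrist');cv2.imwrite('pics/w5.png',c['color'][...,::-1])
```

```text
t 21.8 F [ 0.2 -3.3  1.9] pos [564.7 -24.9 121.1] grip 0.993 j6 -1.84 line [359 356 358 357] [ 9.  9. 12. 12.] ztop 87.9 seen 360
(array([564.71973178, -23.63938779, 121.        ]), 181)
[-0.7, -0.49, -0.0] 0
[-1.52, -1.06, -0.0] 0
```

View pics/w5.png

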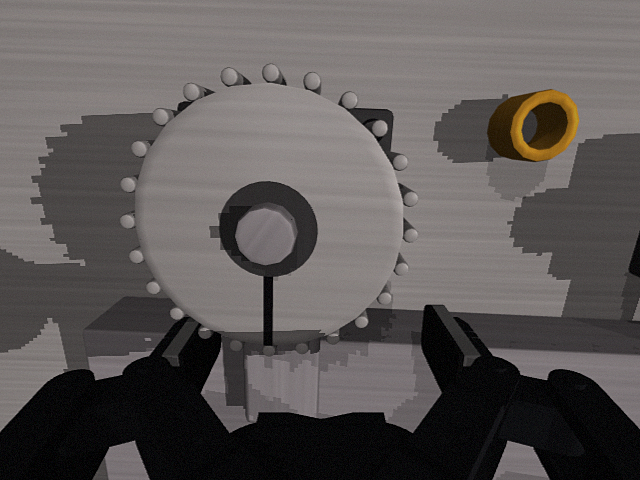

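Run:
```python
from plan import *
def sp(th,lat,z,R=85):
    e=np.array([np.cos(np.radians(th)),np.sin(np.radians(th))]);n=np.array([-e[1],e[0]])
    return np.array([*(C+R*e+(42.5+lat)*n),z]),th
s=pose(-34,43.5)
print('1');rows(s,[pose(-34,52),pose(-34,62),pose(-34,62,150),pose(-34,62,190)])
print('2');rows(pose(-34,62,190),[sp(0,-27,190),sp(0,-27,107)])
print('3');rows(sp(0,-27,107),[sp(0,-22,107),sp(0,-18,107)]+[sp(6*k,-18,107) for k in range(1,11)])
print('4');rows(sp(60,-18,107),[sp(60+5*k,-18,107) for k in range(1,6)]+[sp(85,-24,107),sp(85,-30,107)])
```

```text
1
[-0.7, -0.49, -0.0] 0
[-1.52, -1.06, -0.0] 0
[-1.52, -1.06, -2.9] 0
[-1.52, -1.06, -6.9] 0
2
[-2.35, 0.71, -0.0] -179
[-2.35, 0.71, 8.3] -179
3
[0.0, -0.5, -0.0] 0
[0.0, -0.9, -0.0] 0
[-0.3, -1.78, -0.0] -6
[-0.7, -2.61, -0.0] -12
[-1.17, -3.41, -0.0] -18
[-1.73, -4.15, -0.0] -24
[-2.36, -4.82, -0.0] -30
[-3.06, -5.43, -0.0] -36
[-3.82, -5.96, -0.0] -42
[-4.63, -6.41, -0.0] -48
[-5.49, -6.77, -0.0] -54
[-6.37, -7.04, -0.0] -60
4
[-0.25, -0.73, -0.0] -5
[-0.55, -1.44, -0.0] -10
[-0.92, -2.12, -0.0] -15
[-1.35, -2.76, -0.0] -20
[-1.83, -3.36, -0.0] -25
[-1.58, -2.82, -0.0] -25
[-1.32, -2.28, -0.0] -25
```

>>> step_arm --plan '[{"offset":[-0.7,-0.49,0],"rot":[0,0,0],"gripper":8.5},{"offset":[-1.52,-1.06,0],"rot":[0,0,0],"gripper":8.5},{"offset":[-1.52,-1.06,-2.9],"rot":[0,0,0],"gripper":8.5},{"offset":[-1.52,-1.06,-6.9],"rot":[0,0,0],"gripper":8.5},{"offset":[-2.5,-0.7,-6.9],"rot":[0,0,8],"gripper":8.5},{"offset":[-3.5,-0.4,-6.9],"rot":[0,0,16],"gripper":8.5},{"offset":[-3.87,-0.35,-6.9],"rot":[0,0,24],"gripper":8.5},{"offset":[-3.87,-0.35,-6.9],"rot":[0,0,32],"gripper":8.5},{"offset":[-3.87,-0.35,-6.9],"rot":[0,0,40],"gripper":8.5},{"offset":[-3.87,-0.35,-6.9],"rot":[0,0,48],"gripper":8.5},{"offset":[-3.87,-0.35,-6.9],"rot":[0,0,56],"gripper":8.5},{"offset":[-3.87,-0.35,-6.9],"rot":[0,0,64],"gripper":8.5}]'

```text
time_s: 23.1
eef_pos: [603.9, -27.1, 189.7]
ee_rot: [-0.0, 0.526, 0.85, -0.0]
force: [0.5, 0.1, 0.9]
grip_width: 0.996
grip_force: 0.0
```

>>> step_arm --plan '[{"offset":[0,0,0],"rot":[0,0,8],"gripper":8.5},{"offset":[0,0,0],"rot":[0,0,16],"gripper":8.5},{"offset":[0,0,0],"rot":[0,0,24],"gripper":8.5},{"offset":[0,0,0],"rot":[0,0,32],"gripper":8.5},{"offset":[0,0,0],"rot":[0,0,40],"gripper":8.5},{"offset":[0,0,0],"rot":[0,0,48],"gripper":8.5},{"offset":[0,0,0],"rot":[0,0,56],"gripper":8.5},{"offset":[0,0,0],"rot":[0,0,64],"gripper":8.5},{"offset":[0,0,0],"rot":[0,0,72],"gripper":8.5},{"offset":[0,0,0],"rot":[0,0,80],"gripper":8.5},{"offset":[0,0,0],"rot":[0,0,88],"gripper":8.5},{"offset":[0,0,0],"rot":[0,0,96],"gripper":8.5}]'

```text
time_s: 24.3
eef_pos: [603.9, -27.1, 189.7]
ee_rot: [-0.0, 0.984, 0.178, -0.0]
force: [0.6, -0.3, -0.0]
grip_width: 0.995
grip_force: 0.0
```

>>> step_arm --plan '[{"offset":[0,0,0],"rot":[0,0,8],"gripper":8.5},{"offset":[0,0,0],"rot":[0,0,16],"gripper":8.5},{"offset":[0,0,0],"rot":[0,0,21],"gripper":8.5},{"offset":[0,0,0],"rot":[0,0,21],"gripper":8.5}]'

```text
time_s: 24.7
eef_pos: [603.8, -27.1, 189.7]
ee_rot: [-0.0, 1.0, -0.002, -0.0]
force: [-0.1, -0.6, -0.7]
grip_width: 0.994
grip_force: 0.0
```

Run:
```python
from h import *; line()
s=sense();c=capture('wrist');W,t=pts('wrist',c,s);print(s['ee_rot'])
# highest mould surface under the fingers' sweep
m=(W[...,0]>585)&(W[...,0]<640)&(W[...,1]>-20)&(W[...,1]<60)&(W[...,2]<100);print(np.percentile(W[m][:,2],[5,50,99]) if m.any() else None)
q=t[(t[...,2]>50)&(t[...,2]<66)&(abs(t[...,0])<13)];print('tip',q[:,2].max(),q[:,1].min(),q[:,1].max())
```

```text
t 24.7 F [-0.1 -0.6 -0.7] pos [603.8 -27.1 189.7] grip 0.994 j6 1.34 line [357 359   0 358] [14.5 17.  19.5 21. ] ztop 88.0 seen 195
[-8.56745376e-05  9.99999983e-01 -2.74623030e-05 -1.62196422e-04]
[39.06252192 40.15475129 41.61029993]
tip 60.461266400476674 -54.89659563376019 55.635268677038844
```

>>> step_arm --plan '[{"offset":[0,0,3],"rot":[0,0,0],"gripper":8.5},{"offset":[0,0,6],"rot":[0,0,0],"gripper":8.5},{"offset":[0,0,7.8],"rot":[0,0,0],"gripper":8.5},{"offset":[0,0,8.2],"rot":[0,0,0],"gripper":8.5},{"offset":[0,0,8.2],"rot":[0,0,0],"gripper":8.5},{"offset":[0,0,8.2],"rot":[0,0,0],"gripper":8.5}]'

```text
time_s: 25.4
eef_pos: [604.0, -26.6, 109.2]
ee_rot: [0.0, 1.0, 0.0, 0.001]
force: [-0.3, 0.4, -0.0]
grip_width: 0.994
grip_force: 0.0
```

>>> step_arm --plan '[{"offset":[0,-0.55,0],"rot":[0,0,0],"gripper":8.5},{"offset":[0,-0.96,0],"rot":[0,0,0],"gripper":8.5},{"offset":[-0.3,-1.84,0],"rot":[0,0,-6],"gripper":8.5},{"offset":[-0.7,-2.67,0],"rot":[0,0,-12],"gripper":8.5},{"offset":[-1.17,-3.47,0],"rot":[0,0,-18],"gripper":8.5}]'

```text
time_s: 25.9
eef_pos: [591.9, 8.8, 108.7]
ee_rot: [0.0, 0.987, 0.159, 0.001]
force: [-0.4, -1.3, 0.5]
grip_width: 0.99
grip_force: 0.8
```

Run:
```python
from h import *
s=sense();print(s['force'],s['eef_pos'])
from plan import *
def sp(th,lat,z,R=85):
    e=np.array([np.cos(np.radians(th)),np.sin(np.radians(th))]);n=np.array([-e[1],e[0]])
    return np.array([*(C+R*e+(42.5+lat)*n),z]),th
print(sp(18,-18,107))
rows(sp(18,-18,107),[sp(18+6*k,-18,107) for k in range(1,13)])
rows(sp(90,-18,107),[sp(90,-24,107),sp(90,-30,107)])
```

```text
[-0.41010095 -1.30214792  0.51823535] [591.85055467   8.78311097 108.65814477]
(array([591.66888752,   7.56732917, 107.        ]), 18)
[-0.3, -0.88, -0.0] -6
[-0.7, -1.71, -0.0] -12
[-1.17, -2.51, -0.0] -18
[-1.73, -3.25, -0.0] -24
[-2.36, -3.92, -0.0] -30
[-3.06, -4.53, -0.0] -36
[-3.82, -5.06, -0.0] -42
[-4.63, -5.51, -0.0] -48
[-5.49, -5.87, -0.0] -54
[-6.37, -6.14, -0.0] -60
[-7.28, -6.31, -0.0] -66
[-8.2, -6.39, -0.0] -72
[0.0, 0.6, -0.0] 0
[0.0, 1.2, -0.0] 0
```

>>> step_arm --plan '[{"offset":[-0.3,-0.88,0],"rot":[0,0,-6],"gripper":8.5},{"offset":[-0.7,-1.71,0],"rot":[0,0,-12],"gripper":8.5},{"offset":[-1.17,-2.51,0],"rot":[0,0,-18],"gripper":8.5},{"offset":[-1.73,-3.25,0],"rot":[0,0,-24],"gripper":8.5},{"offset":[-2.36,-3.92,0],"rot":[0,0,-30],"gripper":8.5},{"offset":[-3.06,-4.53,0],"rot":[0,0,-36],"gripper":8.5},{"offset":[-3.82,-5.06,0],"rot":[0,0,-42],"gripper":8.5},{"offset":[-4.63,-5.51,0],"rot":[0,0,-48],"gripper":8.5},{"offset":[-5.49,-5.87,0],"rot":[0,0,-54],"gripper":8.5},{"offset":[-6.37,-6.14,0],"rot":[0,0,-60],"gripper":8.5},{"offset":[-7.28,-6.31,0],"rot":[0,0,-66],"gripper":8.5},{"offset":[-7.28,-6.31,0],"rot":[0,0,-66],"gripper":8.5}]'

```text
time_s: 27.1
eef_pos: [502.5, 46.2, 108.4]
ee_rot: [0.0, 0.743, 0.67, 0.0]
force: [0.8, -0.4, 0.4]
grip_width: 0.995
grip_force: 0.0
```

>>> step_arm --plan '[{"offset":[0,0,0],"rot":[0,0,0],"gripper":8.5},{"offset":[0,0.6,0],"rot":[0,0,0],"gripper":8.5},{"offset":[0,1.2,0],"rot":[0,0,0],"gripper":8.5},{"offset":[0,1.2,-4],"rot":[0,0,0],"gripper":8.5},{"offset":[0,1.2,-8],"rot":[0,0,0],"gripper":8.5},{"offset":[0,1.2,-12],"rot":[0,0,0],"gripper":8.5},{"offset":[-4,1.2,-16],"rot":[0,0,0],"gripper":8.5},{"offset":[-8,1.2,-18],"rot":[0,0,0],"gripper":8.5},{"offset":[-8,1.2,-18],"rot":[0,0,0],"gripper":8.5},{"offset":[-8,1.2,-18],"rot":[0,0,0],"gripper":8.5}]'

```text
time_s: 28.1
eef_pos: [506.9, -35.6, 288.2]
ee_rot: [0.0, 0.744, 0.668, 0.0]
force: [-0.5, 0.3, 0.0]
grip_width: 0.992
grip_force: 0.0
```

Run:
```python
from h import *; line()
s=sense();c=capture('wrist');cv2.imwrite('pics/w6.png',c['color'][...,::-1])
W,t=pts('wrist',c,s);d=W[...,:2]-np.array([518.4,-42])
r=np.hypot(d[...,0],d[...,1]);m=(r>60)&(r<100)&(abs(W[...,2]-52)<5)&(W[...,1]>5)&(abs(d[...,0])<60)
p=d[m].mean(0);print('strap',np.arctan2(p[1],p[0]),m.sum())
```

```text
t 28.1 F [-0.5  0.3  0. ] pos [506.9 -35.6 288.2] grip 0.992 j6 -0.19 line [  0 358   1 359] [4.  5.5 6.  7. ] ztop 87.9 seen 358
strap 1.4757733733429208 2132
```

View pics/w6.png

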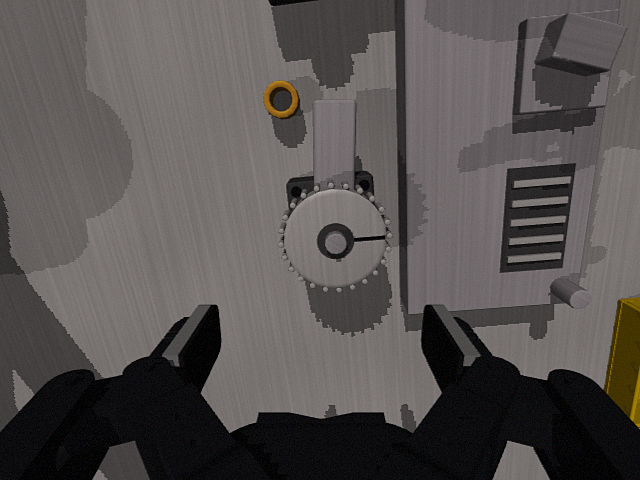

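The picture shows the strap swung to (335,135), the bush untouched at (281,99) and the ring's line pointing right at (385,238). The strap reads about 1.48 rad and the ring about 12.5 rad, so I'm handing in.

```bash
python3 -c "
from rig import *
print(finish_job())"
```

```text
the job is handed in; nothing more can be done
None
```

The job is handed in, but no verdict came back: by the wrist camera the ring ended loosened about two turns (12.5 rad) and the strap swung about 1.48 rad, clear of the mould. The bush and insert look unmoved; I did not re-check the other loose things or the thumb nut.

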